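# Ease the spirit level out from under the socket tray

## Robot

A 6-joint arm with a two-finger parallel gripper is mounted at the origin on the work surface. World frame = base frame: x ahead of the robot, y to its left, z up, the work surface at z = 0. Lengths are in m, angles in degrees, forces in N, time in s.
With the tool pointing down it reaches from about 0.25 to 0.85 m from the base axis. Payload 12.5 kg.
Tool frame: the origin (TCP) lies at the centre of the arm's flange, where the gripper is bolted on; the fingertips stand 186 mm ahead of it and the grasp point (between the pads) lies robot.pinch_z ahead of it (robot.pinch_z is the distance from the TCP to the grasp point, in m); y points along the fingers, z is the direction in which the jaws open and shut, and the axes are right-handed (so a half turn about y gives the same grasp; the last joint's range is limited). The gripper opens to 93 mm and grips with 3 to 60 N. Pads are 15 mm wide; open, the fingers measure 128 mm over their backs; the gripper's body (75 mm by 188 mm) begins 65 mm behind the grasp point.
Start: joints at [-70.623, 20.094, 94.641, -0, 65.266, -4.847], TCP at [0.226, -0.502, 0.405] pointing down, gripper open.
Joint ranges: [-157.81, 157.81], [-45, 120.19], [0.68, 151.7], [-89.99, 269.99], [4.06, 180], [-164.3, 164.3]. Speed limits (degrees/s): [127.2, 127.2, 159.86, 180, 180, 180].

## Interface

Orientations are given as a 3x3 rotation matrix whose columns are the frame's x, y, z axes.
In Python, from workcell import robot gives the robot as it stands. The module is installed in compiled form; this text tells all that it offers.
- The arm moves only by the tool move_arm, never from a script. Its argument "series" is a list that holds one entry, the list of rows, each a list of 5 numbers: the closure, from -1 (fully open) to 1 (shut), so that 0 is half open, then the shift along the tool's x, y, z in mm, then the turn about the tool's y in degrees. In form: [[[gripper, x, y, z, yaw], ...]]. A call has 1 to 10 rows; each row is the pose to reach, as a shift and turn from the pose commanded when the call began, along the tool's axes at that moment; what a row does not reach only later rows make up. A row lasts 1/8 s, in which the tool goes at most 62.5 mm and 10.7 degrees, less where a joint would pass 70% of its speed; a pose out of reach is approached as far as the arm can. A call with a gripper value outside its range is refused whole. The fingers move at their own pace and stop on an object; "squeeze" is the grip in N (left out, the last holds). Time passes only in rows, so rows that repeat a pose let the fingers close. It gives the time, the measured TCP pose, the force and the opening at its end, in the units of the state.
- robot.observe(): the state, without advancing time (a new reading comes with each control period).
- robot.camera(name): name is "scene" or "top"; returns (picture, depth): 480x640x3 uint8, red, green, blue; 480x640 float32, m along the optical axis (not along the pixel's ray), 0 where there is no reading.
- robot.calibration(name): a dict with "fov_y" (degrees; the focal length in pixels is half the picture's height over the tangent of half this angle, whatever the lens; pixels are square), "cx", "cy" (the principal point, pixels), "D" ([k1, k2, p1, p2, k3] as OpenCV has them; the pictures are not rectified), "view" (4x4, takes a point from world to camera coordinates). Camera axes: x right, y up, looking along -z (the intrinsics and any distortion apply to the point x, -y, -z); pixel columns grow to the right and rows downward; lengths in m; the calibration is good to about 2 mm. A picture is of the moment at which its call begins. calibration takes no time and is no camera call.
- robot.job_done(): hands the job in, once; it reports no verdict.
The state is a dict: "time_s": time; "joints": joint angles; "dq": joint speeds; "joint_torque": joint torques, N m; "ee_pos": TCP position; "eef_rot": TCP orientation; "force": force on the tool from outside, world axes, zero at the start; "moment": the same for the moment, N m; "width": finger opening in m.
Only numpy, scipy, OpenCV 4.12 (cv2) and the standard library are available. Lean on these libraries where they do the work, as an engineer would, in place of code of your own. Each camera call takes 0.05 s, during which the arm holds its last target. There are 200 camera calls.

## Task

I need the yellow spirit level that lies in the well of the red tool chest, with one end under the socket tray. Take the metal parts cup off it and nest that cup upright inside its twin on the bench, then tilt the level and ease it out through the open part of the well, free end first, without forcing it against the chest, shifting the tray or disturbing the other things about. Finish still holding the level in the gripper, steady and horizontal, with all of it at least 10 cm above the chest's rim.

Things in the scene. Friction and masses are not known exactly. Their poses are not given: they have to be found in the camera images.
- chest: red steel tool chest fixed on the bench, 252 (x) x 518 (y) x 165 mm high; origin under its centre, x away from the robot, y along its length. Closed drawer below, open well above; the grey socket tray hangs in the -y end of the well. The lid is thrown back, sloping from the back rim (x = 132 mm) down to the bench at x = about 340 mm.
- well (a point): centre of the well's flat floor, 72 mm above the chest's origin. The well is 244 mm (x) by 510 mm (y) inside and 93 mm deep: its rim is at chest z = 165 mm. Ledges 6 mm wide along both long walls, 65 mm above the floor, carry the tray.
- tray (a joint): how far the socket tray has slid towards chest +y, m: 0 = against the -y end of the well, limit 0.04; about 8 N slides it, it is captive on its ledges. Grey, 240 (x) x 210 (y) x 27 mm, underside 65 mm above the well floor, top at chest z = 164 mm, sockets up to 6 mm higher. At value v the open part of the well runs from chest y = -0.045 + v to 0.255.
- tray_edge (a point): middle of the tray's free edge (the one that bounds the open part of the well), at the top of that edge, chest x = 0, chest z = 164 mm
- level: yellow spirit level with black end caps, 400 (x) x 50 (y) x 20 mm, about 0.36 kg, lying flat on the well floor; origin under its centre, x along it to the free end, which lies 10 to 30 mm from the well's +y end wall (level x is about chest y); the other end is under the tray. Longer than the open part of the well and its diagonal. Grip it across its 50 mm width.
- level_near (a point): middle of the free end face of the level, at level x = +200 mm, z = 10 mm
- level_far (a point): middle of the hidden end face (under the tray at the start), at level x = -200 mm, z = 10 mm
- cup: tapered aluminium parts cup standing upright on the level; origin under its centre, z up its axis. 52 mm tall, 34 mm across the foot, 54 mm at 38 mm up, then a straight collar 60 mm across from 40 to 52 mm; wall 2 mm, solid foot 18 mm thick, about 0.09 kg
- bench_cup: the twin of cup, standing upright on the bench; origin under its centre. A cup nested in it sits 18 mm higher than it, with about 2 mm play all round
- jar: a glass screw jar with an orange lid, 64 mm across, 85 mm tall; origin under its centre
- tape: a yellow and black tape measure standing on its edge, 70 x 36 x 60 mm; origin under its centre
- drill: a yellow and black cordless drill lying on its side, about 200 x 190 x 65 mm; origin under the motor housing, x along the chuck
- hammer: a claw hammer lying on the bench; origin under its middle
- screwdriver: a screwdriver lying on the bench; origin under its middle

How it is judged (in metres and radians):
On the way, in this order (a step that is already met when the one before it is completed fails the run):
1. the cup from the level is nested upright in the bench cup and let go (horizontal distance between cup and bench_cup below 0.006 m and z of cup in the frame of bench_cup between 0.012 and 0.024 m and angle between each of cup, bench_cup's own z axis and vertical below 0.12 rad and height (world z) of bench_cup below 0.006 m and contact force between the fingers and cup below 0.1 N), for 0.2 s.
2. the level's free end is out over the rim while its other end is still down in the well (height (world z) of level_near above 0.175 m and height (world z) of level_far below 0.135 m), for 0.1 s.
At the end, for the whole second after the job is handed in: Level held in the fingers (over 2 N), still, within 8 degrees of horizontal, both ends over 90 mm above the chest rim, not touching the chest; cup let go, nested in the bench cup (axes within 6 mm, 12 to 24 mm higher, both within 7 degrees of upright), bench cup on the bench (all of step 1 and height (world z) of each of level_near, level_far above 0.255 m and angle between level's own x axis and vertical between 1.42 and 1.72 rad and contact force between the fingers and level above 2 N and contact force between level and chest below 0.1 N and linear speed of level below 0.03 m/s and angular speed of level below 0.15 rad/s); the arm keeps its last pose, push and grip.
It fails at once if the socket tray is shifted by more than 10 mm (distance of tray_edge from where it was at the start of the episode above 0.01 m).
It fails at once if the level is forced or dropped against the chest (over 40 N) (contact force between level and chest above 40 N).
It fails at once if another thing on the bench is shifted by more than 25 mm (distance of any of jar, tape, drill, hammer, screwdriver from where it was at the start of the episode above 0.025 m).
It also fails if it takes over 58 s, if anything falls off the work surface, if the arm or the gripper's body presses on something with over 40 N, if the wrist force passes 120 N, or if a joint passes its speed limit or range.

## Working session

There is one attempt and no reset: what is moved stays moved. The work goes in short steps, Python scripts to look and compute and a tool call to move; the robot and the scene stay as the last step left them, time stands still between calls to the robot, and variables do not carry over. Pictures are saved under pics/ and viewed, about 8 in all and at most 12, crops included, and the job is handed in when it is done.

Besides the shell and the picture viewer there is one more tool, called after ">>>" as name(argument=value, ...), one argument or row to a line, values as JSON. move_arm: Moves the arm, as the interface text tells. Its arguments: {"type":"object","properties":{"series":{"type":"array"},"squeeze":{"type":"number"}},"required":["series"]}

```bash
mkdir -p pics; cat > h.py <<'E'
import numpy as np, cv2
from workcell import robot
def K(n):
    c=robot.calibration(n); f=240/np.tan(np.radians(c['fov_y']/2))
    return np.array([[f,0,c['cx']],[0,f,c['cy']],[0,0,1]]),np.array(c['D'],float),np.array(c['view'])
def cloud(n,depth):
    k,D,V=K(n); v,u=np.mgrid[0:480,0:640]
    p=cv2.undistortPoints(np.stack([u,v],-1).reshape(-1,1,2).astype(float),k,D).reshape(480,640,2)
    P=np.stack([p[...,0]*depth,-p[...,1]*depth,-depth,np.ones_like(depth)],-1)
    W=(P@np.linalg.inv(V).T)[...,:3]; W[depth<=0]=np.nan; return W
def ray(n,uv,z):
    k,D,V=K(n); p=cv2.undistortPoints(np.array(uv,float).reshape(-1,1,2),k,D).reshape(-1,2)
    I=np.linalg.inv(V); d=np.c_[p[:,0],-p[:,1],-np.ones(len(p))]@I[:3,:3].T; o=I[:3,3]
    return o+d*((z-o[2])/d[:,2])[:,None]
def shot(n,name):
    a,d=robot.camera(n); np.savez(f'{name}.npz',a=a,d=d); cv2.imwrite(f'pics/{name}.png',a[...,::-1]); return a,d
E
python3 - <<'E'
from h import *
for n in('top','scene'):
    shot(n,n+'0'); k,D,V=K(n); print(n,k[0,0],D,np.linalg.inv(V).round(3).tolist())
s=robot.observe(); print(s,robot.pinch_z)
E
```

```text
top 580.2596996902519 [0.02072012 0.         0.         0.         0.        ] [[0.023, 0.99, -0.139, 0.31], [-1.0, 0.023, -0.003, -0.02], [0.0, 0.139, 0.99, 1.503], [0.0, 0.0, 0.0, 1.0]]
scene 539.1693294656332 [-0.11942513  0.          0.          0.          0.        ] [[0.662, -0.622, 0.417, 1.045], [0.749, 0.55, -0.369, -0.481], [-0.0, 0.557, 0.831, 1.23], [0.0, 0.0, 0.0, 1.0]]
{'time_s': 0.1, 'joints': array([-7.06231576e+01,  2.01202194e+01,  9.46722580e+01,  2.18990255e-03,
        6.52646417e+01, -4.84699527e+00]), 'dq': array([ 0.07185647, -0.05516258,  0.02661668, -0.07793627, -0.0632153 ,
        0.00179048]), 'joint_torque': array([ 1.59114214e-03, -4.98028708e+01, -2.85704309e+01,  7.01056654e-02,
        2.39318440e-02, -4.39673045e-05]), 'ee_pos': array([ 0.22565723, -0.50145329,  0.40427182]), 'eef_rot': array([[-9.11956077e-01, -2.98008836e-04,  4.10287734e-01],
       [-4.10287825e-01,  9.51965236e-04, -9.11955588e-01],
       [-1.18808837e-04, -9.99999502e-01, -9.90419879e-04]]), 'force': array([-0.6270594 ,  0.13141024,  0.15539101]), 'moment': array([-0.02370783, -0.00292002, -0.05284121]), 'width': 0.09299541964161416} 0.1673
```

View pics/top0.png

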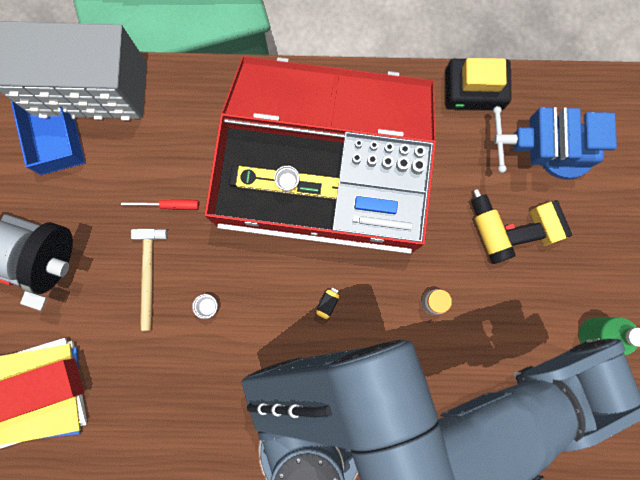

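View pics/scene0.png

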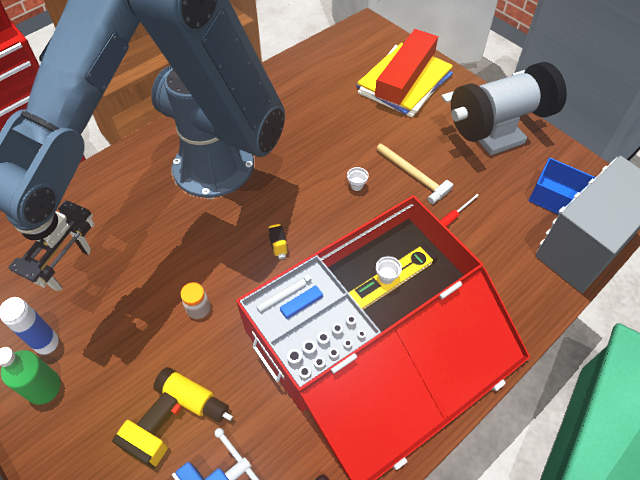

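The top view shows the chest around (325,185), the cup on the level at (287,179), and the level from about (232,178) to the tray edge at x≈340. The bench cup is at (205,306). The scene view shows the same layout, and the arm hides nothing I need. Next I'll measure the cups, chest and level.

```bash
python3 - <<'E'
from h import *
def circ(P):
    A=np.c_[2*P[:,:2],np.ones(len(P))]; s=np.linalg.lstsq(A,(P[:,:2]**2).sum(1),rcond=None)[0]
    return s[:2].round(4),np.sqrt(s[2]+s[0]**2+s[1]**2).round(4)
W={};A={}
for n in('top','scene'):
    z=np.load(n+'0.npz'); W[n]=cloud(n,z['d']); A[n]=z['a']
    # cups from depth: points near rim height around guess
for name,uvt,zt in(('cup',(287,179),.144),('bench',(205,306),.052)):
    g=ray('top',uvt,zt)[0]; print(name,'ray centre guess',g.round(4))
    for n in W:
        w=W[n]; m=(np.hypot(w[...,0]-g[0],w[...,1]-g[1])<.042)&(w[...,2]>zt-.012)
        P=w[m]; t=P[P[:,2]>zt-.004]; print(n,len(P),'zmax',P[:,2].max().round(4),np.median(t[:,2]).round(4),'minAreaC',circ(t),(t.min(0)+t.max(0))/2)
        # outline: ray contour at rim height
        m2=m&(w[...,2]>zt-.012); m2=m2.astype(np.uint8)
        c=max(cv2.findContours(m2,cv2.RETR_EXTERNAL,cv2.CHAIN_APPROX_NONE)[0],key=len)
        e=cv2.minEnclosingCircle(ray(n,cv2.convexHull(c).reshape(-1,2),zt)[:,:2].astype(np.float32)); print('  hull',e, circ(ray(n,cv2.convexHull(c).reshape(-1,2),zt)))
# level: yellow in the well
for n,roi in(('top',(150,215,220,345)),('scene',(235,320,330,445))):
    a=A[n];h=cv2.cvtColor(a,cv2.COLOR_RGB2HSV); w=W[n]
    m=np.zeros((480,640),bool); r=roi; m[r[0]:r[1],r[2]:r[3]]=True
    y=m&(abs(w[...,2]-.092)<.006); 
    P=w[y]; rect=cv2.minAreaRect(P[:,:2].astype(np.float32)); print(n,'level depth',len(P),np.median(P[:,2]),rect, cv2.boxPoints(rect).round(4).tolist())
    f=m&(abs(w[...,2]-.072)<.005); print(' floor',f.sum(),np.median(w[f][:,2]))
# chest rim: z ~ .165 red pts in top
for n in W:
    w=W[n]; h=cv2.cvtColor(A[n],cv2.COLOR_RGB2HSV)
    t=(abs(w[...,2]-.164)<.004)&(h[...,1]<80)&(w[...,0]>.3)&(w[...,1]<.1)&(w[...,1]>-.35)
    P=w[t]; r=cv2.minAreaRect(P[:,:2].astype(np.float32)); print(n,'tray',len(P),r,cv2.boxPoints(r).round(4).tolist())
    t=(abs(w[...,2]-.165)<.004)&(h[...,1]>150)&((h[...,0]<8)|(h[...,0]>172))&(w[...,0]>.25)
    P=w[t]; r=cv2.minAreaRect(P[:,:2].astype(np.float32)); print(n,'rim',len(P),r,cv2.boxPoints(r).round(4).tolist())
E
```

```text
cup ray centre guess [0.6552 0.0706 0.144 ]
top 146 zmax 0.1523 0.1438 minAreaC (array([0.6585, 0.0724]), np.float64(0.0288)) [0.65846785 0.07307274 0.14618584]
  hull ((0.6579259037971497, 0.07209335267543793), 0.030608367174863815) (array([0.658, 0.072]), np.float64(0.0301))
scene 200 zmax 0.1512 0.1441 minAreaC (array([0.6593, 0.0699]), np.float64(0.0283)) [0.65915706 0.07027195 0.1456421 ]
  hull ((0.6611191034317017, 0.06856545060873032), 0.03260704502463341) (array([0.6606, 0.0684]), np.float64(0.0309))
bench ray centre guess [0.3501 0.2702 0.052 ]
top 113 zmax 0.0581 0.0514 minAreaC (array([0.3506, 0.2712]), np.float64(0.0287)) [0.35129847 0.27143695 0.0531034 ]
  hull ((0.3513074517250061, 0.2752530872821808), 0.029275787994265556) (array([0.3509, 0.2721]), np.float64(0.029))
scene 152 zmax 0.0588 0.0515 minAreaC (array([0.3507, 0.2709]), np.float64(0.0286)) [0.3511553  0.27007856 0.05347298]
  hull ((0.3525913953781128, 0.269428551197052), 0.03456028923392296) (array([0.3525, 0.269 ]), np.float64(0.0322))
top level depth 1708 0.09212595308840177 ((0.6667187809944153, 0.09743
[... 1112 characters left out ...]
2, -0.2825999855995178], [0.8105999827384949, 0.23399999737739563], [0.5569999814033508, 0.26159998774528503]]
scene tray 1489 ((0.6544609665870667, -0.0763988196849823), (0.38012921810150146, 0.25920984148979187), 83.91967010498047) [[0.5055000185966492, -0.2517000138759613], [0.7631999850273132, -0.2791000008583069], [0.8034999966621399, 0.09889999777078629], [0.5457000136375427, 0.12630000710487366]]
scene rim 1323 ((0.6593932509422302, -0.01141849160194397), (0.5218004584312439, 0.2650732100009918), 83.76673889160156) [[0.4993000030517578, -0.2563999891281128], [0.7627999782562256, -0.28519999980926514], [0.8195000290870667, 0.23350000381469727], [0.5559999942779541, 0.2623000144958496]]
```

>>> move_arm(
  series=[
    [[-1, -50, 0, -27, -6], [-1, -100, 0, -54, -12], [-1, -150, 0, -81, -18], [-1, -200, 0, -108, -24], [-1, -250, 0, -135, -30], [-1, -300, 0, -162, -36], [-1, -350, 0, -189, -42], [-1, -400, 0, -216, -48], [-1, -450, 0, -243, -54], [-1, -500, 0, -270, -59.6]],
  ],
  squeeze=15,
)

```text
time_s: 1.35
ee_pos: [0.5718, -0.0484, 0.4045]
eef_rot: [[-0.104, -0.0, 0.995], [-0.995, -0.0, -0.104], [0.0, -1.0, -0.0]]
force: [1.1, -0.5, 0.5]
width: 0.093
```

```bash
cat >> h.py <<'E'
def go(p,pinch=True):
    "shift in tool axes (mm) to bring the grasp point to world p"
    s=robot.observe(); R=np.array(s['eef_rot']); t=np.array(p,float)+([0,0,robot.pinch_z] if pinch else 0)
    ang=np.degrees(np.arctan2(R[1,2],R[0,2]))
    print('t',s['time_s'],'tcp',np.round(s['ee_pos'],4),'zang',ang.round(2),'w',round(s['width'],4),'F',np.round(s['force'],1),'shift',(1000*R.T@(t-s['ee_pos'])).round(1))
E
python3 -c "
from h import *
go([.659,.071,.238])"
```

```text
t 1.35 tcp [ 0.5718 -0.0484  0.4045] zang -5.98 w 0.093 F [ 1.1 -0.5  0.5] shift [-127.9   -0.8   74.3]
```

>>> move_arm(
  series=[
    [[-1, -54, 0, 31, 0], [-1, -108, 0, 62, 0], [-1, -127, 0, 74, 0], [-1, -127, 40, 74, 0], [-1, -127, 80, 74, 0], [-1, -127, 90, 74, 0], [-1, -127, 90, 74, 0], [0.6, -127, 90, 74, 0], [0.6, -127, 90, 74, 0], [0.6, -127, 90, 74, 0]],
  ],
)

```text
time_s: 2.6
ee_pos: [0.6582, 0.0681, 0.3155]
eef_rot: [[-0.108, 0.001, 0.994], [-0.994, 0.0, -0.108], [-0.0, -1.0, 0.001]]
force: [0.0, 0.4, 0.4]
width: 0.0675
```

```bash
python3 -c "
from h import *
go([.659,.071,.148]); a,d=shot('scene','s1')
cv2.imwrite('pics/s1c.png',cv2.resize(a[200:330,300:480,::-1],None,fx=4,fy=4))"
```

```text
t 2.6 tcp [0.6582 0.0681 0.3155] zang -6.18 w 0.0675 F [0.  0.4 0.4] shift [-3.   0.2  0.5]
```

View pics/s1c.png

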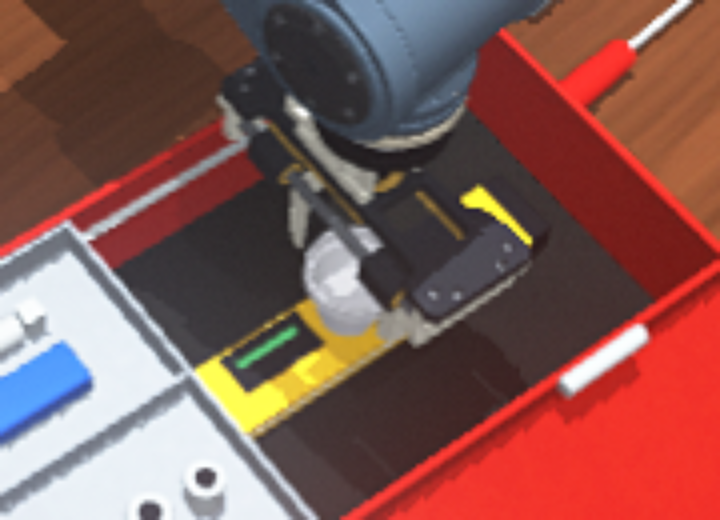

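The fingers straddle the cup's collar (crop about (350,270)). I'll correct 3 mm along y, close and lift.

>>> move_arm(
  series=[
    [[0.6, -3, 0, 0, 0], [1, -3, 0, 0, 0], [1, -3, 0, 0, 0], [1, -3, 0, 0, 0], [1, -3, 0, 0, 0], [1, -3, 0, 0, 0], [1, -3, -30, 0, 0], [1, -3, -90, 0, 0], [1, -3, -100, 0, 0], [1, -3, -100, 0, 0]],
  ],
)

```text
time_s: 3.9
ee_pos: [0.6583, 0.0712, 0.4147]
eef_rot: [[-0.108, 0.0, 0.994], [-0.994, 0.0, -0.108], [-0.0, -1.0, 0.0]]
force: [-0.9, 0.2, -1.6]
width: 0.0605
```

```bash
python3 -c "
from h import *
go([.351,.271,.15])"
```

```text
t 3.9 tcp [0.6583 0.0712 0.4147] zang -6.17 w 0.0605 F [-0.9  0.2 -1.6] shift [-165.6   97.3 -327. ]
```

>>> move_arm(
  series=[
    [[1, -25, 0, -50, 0], [1, -51, 0, -100, 0], [1, -76, 0, -150, 0], [1, -101, 0, -200, 0], [1, -127, 0, -250, 0], [1, -152, 0, -300, 0], [1, -165.5, 0, -327, 0], [1, -165.5, 50, -327, 0], [1, -165.5, 97, -327, 0], [1, -165.5, 97, -327, 0]],
  ],
)

```text
time_s: 5.15
ee_pos: [0.35, 0.2702, 0.3145]
eef_rot: [[-0.107, -0.007, 0.994], [-0.994, -0.004, -0.107], [0.005, -1.0, -0.007]]
force: [-0.4, -0.2, -0.4]
width: 0.0604
```

```bash
python3 - <<'E'
from h import *
go([.351,.271,.076])
def circ(P):
    A=np.c_[2*P[:,:2],np.ones(len(P))]; s=np.linalg.lstsq(A,(P[:,:2]**2).sum(1),rcond=None)[0]
    return s[:2].round(4),np.sqrt(s[2]+s[0]**2+s[1]**2).round(4)
for n in('top','scene'):
    a,d=shot(n,n+'2'); w=cloud(n,d); r=np.hypot(w[...,0]-.351,w[...,1]-.271)
    for nm,lo,hi in(('held',.136,.149),('bench',.045,.056)):
        P=w[(r<.04)&(w[...,2]>lo)&(w[...,2]<hi)]
        print(n,nm,len(P),circ(P) if len(P)>10 else '',((P.min(0)+P.max(0))/2).round(4) if len(P) else '')
    # level
    h=cv2.cvtColor(a,cv2.COLOR_RGB2HSV)
    m=(h[...,0]>20)&(h[...,0]<34)&(h[...,1]>120)&(abs(w[...,2]-.092)<.008)&(abs(w[...,0]-.66)<.1)
    c=np.array([.656,-.011]); th=np.radians(-6.2); R=np.array([[np.cos(th),-np.sin(th)],[np.sin(th),np.cos(th)]])
    q=(w[m][:,:2]-c)@R; vy,vx,y0,x0=cv2.fitLine(q[:,::-1].astype(np.float32),cv2.DIST_HUBER,0,.01,.01).ravel()
    yy=np.arange(-.06,.21,.03); 
    print(n,'level chest frame n',len(q),'ang',np.degrees(np.arctan2(vx,vy)).round(2),'at',x0,y0,'y range',np.percentile(q[:,1],[1,99]).round(4),'z',np.median(w[m][:,2]))
    for lo in yy:
        s=q[(q[:,1]>lo)&(q[:,1]<lo+.03)]
        if len(s)>20: print('  y',round(lo,3),'x',np.percentile(s[:,0],[1,99]).round(4))
cv2.imwrite('pics/c2.png',np.vstack([cv2.resize(np.load('scene2.npz')['a'][110:260,290:440,::-1],(500,500)) ,]))
E
```

```text
t 5.15 tcp [0.35   0.2702 0.3145] zang -6.17 w 0.0604 F [-0.4 -0.2 -0.4] shift [-1.2 71.2  1.4]
top held 4  [0.3607 0.2455 0.1396]
top bench 24 (array([0.3507, 0.2706]), np.float64(0.0281)) [0.3555 0.2555 0.0506]
top level chest frame n 318 ang -0.06 at -0.007118838 0.084213346 y range [-0.0402  0.2116] z 0.09213009727787425
  y -0.06 x [-0.0275  0.0216]
  y -0.03 x [-0.0284  0.0233]
  y 0.0 x [-0.0277  0.0229]
  y 0.03 x [-0.0286  0.0225]
  y 0.09 x [-0.0287  0.0222]
  y 0.12 x [-0.0284  0.0214]
  y 0.15 x [-0.0291  0.0209]
  y 0.18 x [-0.0296  0.0209]
scene held 85 (array([0.3525, 0.2763]), np.float64(0.0318)) [0.3495 0.2656 0.1426]
scene bench 90 (array([0.3517, 0.2703]), np.float64(0.0281)) [0.3516 0.2701 0.0505]
scene level chest frame n 1247 ang -4.33 at 0.00018507986 0.105798215 y range [-0.0154  0.2088] z 0.09287727746341123
  y -0.03 x [-0.0262  0.0224]
  y 0.0 x [-0.0265  0.0218]
  y 0.03 x [-0.0272  0.0217]
  y 0.06 x [-0.0277  0.0218]
  y 0.09 x [-0.0275  0.0215]
  y 0.12 x [-0.0283  0.0221]
  y 0.15 x [-0.0291  0.0221]
  y 0.18 x [-0.0287  0.0213]
```

View pics/c2.png

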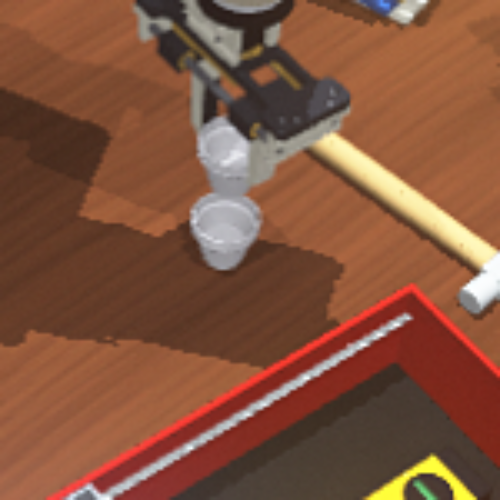

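The held cup at crop (225,155) is directly above its twin at (225,230). I'll lower it with a 1 mm correction, release and rise.

>>> move_arm(
  series=[
    [[1, -1, 20, 1, 0], [1, -1, 35, 1, 0], [1, -1, 48, 1, 0], [1, -1, 58, 1, 0], [1, -1, 65, 1, 0], [1, -1, 70, 1, 0], [1, -1, 71, 1, 0], [1, -1, 71, 1, 0], [1, -1, 71, 1, 0]],
  ],
)

```text
time_s: 6.38
ee_pos: [0.3523, 0.2718, 0.2469]
eef_rot: [[-0.107, 0.0, 0.994], [-0.994, 0.0, -0.107], [-0.0, -1.0, 0.0]]
force: [0.4, -0.5, -0.9]
width: 0.0606
```

```bash
python3 -c "
from h import *
go([.351,.271,.0745])"
```

```text
t 6.375 tcp [0.3523 0.2718 0.2469] zang -6.17 w 0.0606 F [ 0.4 -0.5 -0.9] shift [ 0.9  5.1 -1.2]
```

>>> move_arm(
  series=[
    [[1, 1, 2, -1, 0], [1, 1, 4, -1, 0], [1, 1, 4, -1, 0], [0.3, 1, 4, -1, 0], [0, 1, 4, -1, 0], [-1, 1, 4, -1, 0], [-1, 1, 4, -1, 0], [-1, 1, -20, -1, 0], [-1, 1, -80, -1, 0], [-1, 1, -140, -1, 0]],
  ],
)

```text
time_s: 7.62
ee_pos: [0.3509, 0.2707, 0.3884]
eef_rot: [[-0.108, -0.0, 0.994], [-0.994, -0.0, -0.108], [0.0, -1.0, -0.0]]
force: [0.8, 0.1, 1.0]
width: 0.0926
```

>>> move_arm(
  series=[
    [[-1, 0, -30, 0, 0], [-1, 20, -30, 50, 0], [-1, 40, -30, 100, 0], [-1, 40, -30, 100, 0]],
  ],
)

```text
time_s: 8.12
ee_pos: [0.4483, 0.2189, 0.4166]
eef_rot: [[-0.111, 0.001, 0.994], [-0.994, -0.0, -0.111], [0.0, -1.0, 0.001]]
force: [-0.5, 0.4, -0.4]
width: 0.0931
```

```bash
python3 - <<'E'
from h import *
for n in('top','scene'):
    a,d=shot(n,n+'3'); w=cloud(n,d); r=np.hypot(w[...,0]-.351,w[...,1]-.271)
    P=w[(r<.045)&(w[...,2]>.03)&(w[...,2]<.12)]
    print(n,len(P),P[:,2].max(),np.histogram(P[:,2],np.arange(.03,.1,.01)),); t=P[P[:,2]>.064]; print(((t.min(0)+t.max(0))/2).round(4),t.min(0),t.max(0))
cv2.imwrite('pics/c3.png',np.vstack([cv2.resize(np.load('scene3.npz')['a'][110:260,290:440,::-1],(400,400))]))
go([0.656+.007,.1,.25])
E
```

```text
Traceback (most recent call last):
ValueError: zero-size array to reduction operation maximum which has no identity
```

```bash
python3 - <<'E'
from h import *
n='scene'
a,d=shot(n,n+'3'); w=cloud(n,d); r=np.hypot(w[...,0]-.351,w[...,1]-.271)
P=w[(r<.045)&(w[...,2]>.03)&(w[...,2]<.12)]
print(n,len(P),np.histogram(P[:,2],np.arange(.03,.1,.01))[0]); t=P[P[:,2]>.064]; print(t.min(0),t.max(0))
cv2.imwrite('pics/c3.png',np.vstack([cv2.resize(a[110:260,290:440,::-1],(400,400))]))
go([0.656+.007,.1,.25])
E
```

```text
scene 399 [ 60  94 102  94  49   0   0]
[0.32211195 0.24151181 0.06407636] [0.38365204 0.30096344 0.07770976]
t 8.225 tcp [0.4462 0.2201 0.4164] zang -6.23 w 0.0931 F [ 0.2  0.3 -0.3] shift [ 95.9  -1.  228.6]
```

View pics/c3.png

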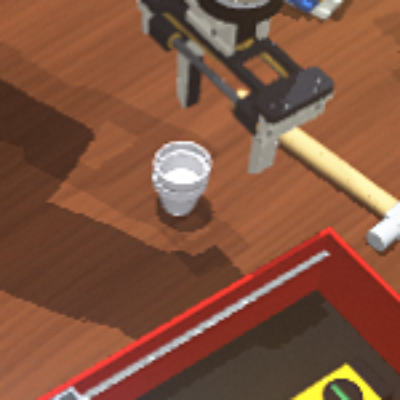

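The cup is nested upright: its rim is 70 mm high, centred at about (0.352, 0.271). Next I'll locate the level's free end from depth.

```bash
python3 - <<'E'
from h import *
c=np.array([.656,-.011]); th=np.radians(-6.2); R=np.array([[np.cos(th),-np.sin(th)],[np.sin(th),np.cos(th)]])
for n in('top2','scene2','top0','scene0'):
    d=np.load(n+'.npz')['d']; w=cloud(n[:-1],d); q=(w[...,:2]-c)@R
    m=(abs(q[...,0]+.003)<.02)&(w[...,2]>.084)&(w[...,2]<.1)&(q[...,1]>.1)
    print(n,m.sum(),np.sort(q[m][:,1])[-8:].round(4))
    # tray edge and walls
    m=(abs(q[...,0])<.1)&(abs(w[...,2]-.162)<.005)&(abs(q[...,1])<.2); print('  tray edge',np.sort(q[m][:,1])[-5:].round(4))
    m=(abs(q[...,0])<.1)&(abs(w[...,2]-.165)<.004)&(q[...,1]>.22); print('  +y rim',np.percentile(q[m][:,1],[1,50,99]).round(4) if m.any() else '')
    m=(abs(q[...,1]-.1)<.12)&(abs(w[...,2]-.165)<.004)&(abs(q[...,0])<.14); print('  x rims',np.percentile(q[m][:,0],[1,99]).round(4) if m.any() else '')
for y in (.07,.1):
  p=c+R@np.array([-.0034,y]); print(p); go([*p,.25])
E
```

```text
top2 831 [0.6353 0.6379 0.6414 0.6541 0.6627 0.7506 0.754  0.7553]
  tray edge [-0.0426 -0.0426 -0.0425 -0.0425 -0.0425]
  +y rim [0.2536 0.2568 0.2602]
  x rims [-0.1279  0.1351]
scene2 746 [0.6371 0.6446 0.6668 0.6816 0.7448 0.7539 0.7566 0.7575]
  tray edge [-0.0426 -0.0425 -0.0425 -0.0422 -0.0421]
  +y rim [0.2508 0.2548 1.2079]
  x rims [-0.1275  0.1352]
top0 730 [0.6499 0.6603 0.6798 0.7497 0.7545 0.7578 0.7628 0.7642]
  tray edge [-0.0426 -0.0426 -0.0426 -0.0425 -0.0425]
  +y rim [0.2538 0.2565 0.2602]
  x rims [-0.1276  0.1349]
scene0 641 [0.6375 0.6385 0.6444 0.6465 0.6587 0.6793 0.7542 0.759 ]
  tray edge [-0.0427 -0.0427 -0.0423 -0.042  -0.042 ]
  +y rim [0.2505 0.2549 1.2105]
  x rims [-0.1275  0.1354]
[0.66017984 0.05895777]
t 8.225 tcp [0.4462 0.2201 0.4164] zang -6.23 w 0.0931 F [ 0.2  0.3 -0.3] shift [137.   -1.  230.2]
[0.66341982 0.08878229]
t 8.225 tcp [0.4462 0.2201 0.4164] zang -6.23 w 0.0931 F [ 0.2  0.3 -0.3] shift [107.   -1.  230.2]
```

>>> move_arm(
  series=[
    [[-1, 24, 0, 51, 0], [-1, 48, 0, 102, 0], [-1, 71, 0, 153, 0], [-1, 95, 0, 204, 0], [-1, 107, 0, 230, -0.5], [-1, 107, 0, 230, -0.5], [-1, 107, 55, 230, -0.5], [-1, 107, 100, 230, -0.5], [-1, 107, 125, 230, -0.5], [-1, 107, 125, 230, -0.5]],
  ],
  squeeze=8,
)

```text
time_s: 9.48
ee_pos: [0.662, 0.0906, 0.2904]
eef_rot: [[-0.098, -0.004, 0.995], [-0.995, -0.0, -0.098], [0.0, -1.0, -0.004]]
force: [0.1, -0.1, -0.3]
width: 0.0932
```

```bash
python3 -c "
from h import *
go([.6634,.0888,.0947])"
```

```text
t 9.475 tcp [0.662  0.0906 0.2904] zang -5.6 w 0.0932 F [ 0.1 -0.1 -0.3] shift [ 1.6 28.4  1.6]
```

>>> move_arm(
  series=[
    [[-1, 0, 15, 1, 0], [-1, 0, 24, 1, 0], [-1, 0, 28, 1, 0], [-1, 0, 28, 1, 0], [0.4, 0, 28, 1, 0], [1, 0, 28, 1, 0], [1, 0, 28, 1, 0], [1, 0, 28, 1, 0], [1, 0, 28, 1, 0], [1, 0, 28, 1, 0]],
  ],
)

```text
time_s: 10.72
ee_pos: [0.6643, 0.0891, 0.2637]
eef_rot: [[-0.099, -0.0, 0.995], [-0.995, 0.0, -0.099], [-0.0, -1.0, -0.0]]
force: [-0.8, 0.1, 0.7]
width: 0.0499
```

```bash
python3 -c "
from h import *
go([.6634,.0888,.0947])
print(robot.observe()['moment'])"
```

```text
t 10.725 tcp [0.6643 0.0891 0.2637] zang -5.68 w 0.0499 F [-0.8  0.1  0.7] shift [ 0.4  1.7 -0.9]
[ 0.07338111  0.19315569 -0.10328383]
```

>>> move_arm(
  series=[
    [[1, 0, -4, 0, 0], [1, 0, -10, 0, 0], [1, 0, -16, 0, 0], [1, 0, -22, 0, 0], [1, 0, -28, 0, 0], [1, 0, -28, 0, 0]],
  ],
)

```text
time_s: 11.48
ee_pos: [0.6645, 0.0891, 0.2924]
eef_rot: [[-0.099, 0.001, 0.995], [-0.995, 0.0, -0.099], [-0.0, -1.0, 0.001]]
force: [0.9, 0.7, -3.0]
width: 0.05
```

```bash
cat >> h.py <<'E'
C=np.array([.656,-.011]); th=np.radians(-6.2); RC=np.array([[np.cos(th),-np.sin(th)],[np.sin(th),np.cos(th)]])
def level(n,name,zmin=.08):
    a,d=shot(n,name); w=cloud(n,d); h=cv2.cvtColor(a,cv2.COLOR_RGB2HSV)
    q=np.dstack([(w[...,:2]-C)@RC,w[...,2]])
    m=(h[...,0]>20)&(h[...,0]<34)&(h[...,1]>120)&(h[...,2]>90)&(q[...,2]>zmin)&(abs(q[...,0])<.06)&(q[...,1]>-.2)&(q[...,1]<.5)
    P=q[m]; vy,vz,y0,z0=cv2.fitLine(P[:,1:].astype(np.float32),cv2.DIST_HUBER,0,.003,.01).ravel()
    t=vz/vy; print(n,len(P),'tilt',np.degrees(np.arctan(t)).round(2),'z at y=.1',round(float(z0+t*(.1-y0)),4),'y rng',np.percentile(P[:,1],[1,99]).round(3),'x med',np.median(P[:,0]).round(4),
     'ends z',np.percentile(P[:,2],[1,99]).round(3)); return a
E
python3 -c "
from h import *
level('top','t4');a=level('scene','s4');go([.6634,.0888,.0947]);s=robot.observe();print(s['moment'])
cv2.imwrite('pics/s4c.png',cv2.resize(a[180:340,280:480,::-1],(700,560)))"
```

```text
top 150 tilt 5.56 z at y=.1 0.1194 y rng [-0.041  0.047] x med 0.0044 ends z [0.1   0.258]
scene 930 tilt 6.05 z at y=.1 0.1209 y rng [-0.021  0.208] x med 0.0054 ends z [0.104 0.217]
t 11.575 tcp [0.6644 0.0892 0.2917] zang -5.67 w 0.0497 F [ 0.4  1.2 -2.7] shift [ 0.5 29.7 -0.9]
[ 0.05962734 -0.20769435  0.04425945]
```

View pics/s4c.png

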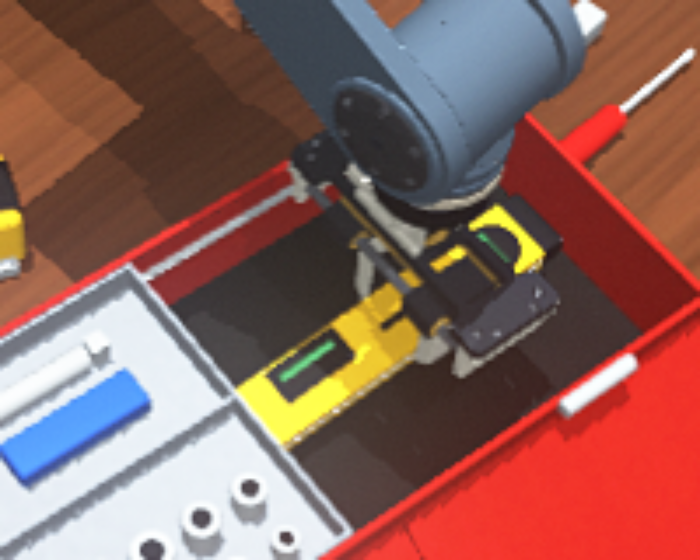

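The level is pivoting in the pads as planned, at about 6° tilt, with its free end rising at crop (530,240). I'll keep lifting.

>>> move_arm(
  series=[
    [[1, 0, -6, 0, 0], [1, 0, -13, 0, 0], [1, 0, -20, 0, 0], [1, 0, -27, 0, 0], [1, 0, -34, 0, 0], [1, 0, -40, 0, 0], [1, 0, -44, 0, 0], [1, 0, -44, 0, 0], [1, 0, -44, 0, 0]],
  ],
)

```text
time_s: 12.7
ee_pos: [0.6644, 0.0892, 0.3356]
eef_rot: [[-0.099, -0.0, 0.995], [-0.995, 0.0, -0.099], [-0.0, -1.0, -0.0]]
force: [0.3, 0.9, -1.9]
width: 0.0498
```

```bash
python3 -c "
from h import *
level('top','t5');a=level('scene','s5');go([.6634,.0888,.0947])"
```

```text
top 463 tilt 14.82 z at y=.1 0.1618 y rng [-0.04   0.048] x med 0.0055 ends z [0.121 0.151]
scene 1139 tilt 15.34 z at y=.1 0.1641 y rng [-0.028  0.204] x med 0.0051 ends z [0.127 0.267]
t 12.8 tcp [0.6644 0.0892 0.3356] zang -5.67 w 0.05 F [ 1.   0.8 -2.8] shift [ 0.5 73.6 -0.9]
```

Tilt is 15°, with the free end centre at about 0.188 m and the hidden end at about 0.084 m, so step 2 is met. Next I'll test whether a firm grip locks the angle.

>>> move_arm(
  series=[
    [[1, 0, 0, 0, 0], [1, 0, 0, 0, 0], [1, -5, -2, 0, 0], [1, -15, -5, 0, 0], [1, -25, -10, 0, 0], [1, -35, -15, 0, 0], [1, -35, -15, 0, 0], [1, -35, -15, 0, 0]],
  ],
  squeeze=60,
)

```text
time_s: 13.8
ee_pos: [0.6678, 0.1239, 0.3506]
eef_rot: [[-0.099, -0.0, 0.995], [-0.995, -0.0, -0.099], [0.0, -1.0, -0.0]]
force: [0.1, -0.1, -3.8]
width: 0.0495
```

```bash
python3 -c "
from h import *
level('top','t6');a=level('scene','s6');go([.6634,.0888,.0947]);print(robot.observe()['moment'])"
```

```text
top 775 tilt 16.45 z at y=.1 0.1684 y rng [-0.04   0.085] x med 0.004 ends z [0.125 0.166]
scene 1463 tilt 16.2 z at y=.1 0.1692 y rng [-0.029  0.236] x med 0.0042 ends z [0.129 0.272]
t 13.9 tcp [0.6678 0.1236 0.3505] zang -5.7 w 0.0493 F [-0.2 -0.1 -3.7] shift [35.1 88.5 -0.9]
[ 0.27862596 -0.10514472 -0.02571623]
```

60 N holds the full weight (F = −3.7 N), with tilt about 16° and clearances of about 8 mm to the tray and 28 mm to the rim. I'll continue along the level's axis.

>>> move_arm(
  series=[
    [[1, -15, -2, 0, 0], [1, -30, -5, 0, 0], [1, -45, -8, 0, 0], [1, -60, -11, 0, 0], [1, -75, -14, 0, 0], [1, -90, -17, 0, 0], [1, -105, -21, 0, 0], [1, -120, -25, 0, 0], [1, -125, -27, 0, 0], [1, -125, -27, 0, 0]],
  ],
)

```text
time_s: 15.15
ee_pos: [0.6802, 0.2485, 0.3778]
eef_rot: [[-0.099, 0.0, 0.995], [-0.995, -0.0, -0.099], [0.0, -1.0, 0.0]]
force: [-0.2, -0.8, -3.5]
width: 0.0492
```

```bash
python3 -c "
from h import *
level('top','t7');a=level('scene','s7');go([.6634,.0888,.0947]);print(robot.observe()['moment'])
cv2.imwrite('pics/s7c.png',a[100:400,230:560,::-1])"
```

```text
top 707 tilt 16.03 z at y=.1 0.1593 y rng [0.015 0.224] x med 0.0048 ends z [0.132 0.197]
scene 2206 tilt 16.13 z at y=.1 0.1606 y rng [0.015 0.362] x med 0.0023 ends z [0.134 0.307]
t 15.25 tcp [0.6802 0.2479 0.3776] zang -5.69 w 0.0496 F [-1.1 -0.8 -4. ] shift [160.  115.6  -0.9]
[ 0.22908591 -0.09424915 -0.02632402]
```

View pics/s7c.png

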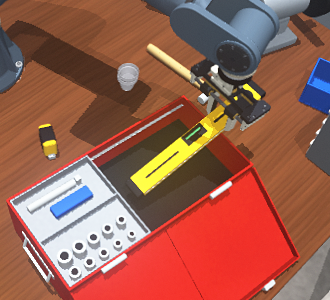

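The level is now clear of the tray edge: its lower end is at crop (140,190), about 45 mm past it. Tilt is steady at 16°. I'll raise it, carry it out over the +y rim, then use that rim as a gentle fulcrum to level it.

>>> move_arm(
  series=[
    [[1, 0, -15, 0, 0], [1, 0, -30, 0, 0], [1, -20, -30, 0, 0], [1, -45, -30, 0, 0], [1, -70, -30, 0, 0], [1, -95, -30, 0, 0], [1, -100, -30, 0, 0], [1, -100, -22, 0, 0], [1, -100, -18, 0, 0], [1, -100, -18, 0, 0]],
  ],
)

```text
time_s: 16.5
ee_pos: [0.6902, 0.3471, 0.3952]
eef_rot: [[-0.1, -0.001, 0.995], [-0.995, -0.0, -0.1], [0.001, -1.0, -0.001]]
force: [1.0, 0.3, -3.7]
width: 0.0494
```

```bash
python3 -c "
from h import *
level('top','t8');a=level('scene','s8');go([.6634,.0888,.0947]);print(robot.observe()['moment'])"
```

```text
top 471 tilt 16.11 z at y=.1 0.1484 y rng [0.114 0.459] x med -0.001 ends z [0.143 0.473]
scene 2067 tilt 15.91 z at y=.1 0.1508 y rng [0.115 0.46 ] x med 0.0018 ends z [0.151 0.312]
t 16.6 tcp [0.6902 0.3474 0.396 ] zang -5.71 w 0.0496 F [-0.4  0.5 -3.1] shift [259.9 134.   -1. ]
[ 0.19437238 -0.08923946  0.01104198]
```

>>> move_arm(
  series=[
    [[1, 0, 4, 0, 0], [1, 0, 5.5, 0, 0], [1, 0, 7, 0, 0], [1, 0, 8.5, 0, 0], [1, 0, 9.5, 0, 0], [1, 0, 9.5, 0, 0]],
  ],
)

```text
time_s: 17.35
ee_pos: [0.6901, 0.3479, 0.3866]
eef_rot: [[-0.099, 0.001, 0.995], [-0.995, 0.0, -0.099], [-0.0, -1.0, 0.001]]
force: [-0.2, 1.7, 0.4]
width: 0.0495
```

```bash
python3 -c "
from h import *
for i in range(3): level('scene','s9');print(robot.observe()['moment'],robot.observe()['force'],robot.observe()['ee_pos'])"
```

```text
scene 2035 tilt 15.24 z at y=.1 0.1448 y rng [0.114 0.462] x med 0.0016 ends z [0.146 0.301]
[ 0.09904021 -0.00492011 -0.01828722] [-0.30497183  0.05938832 -0.40861753] [0.69012224 0.34786639 0.38661308]
scene 2046 tilt 15.22 z at y=.1 0.1449 y rng [0.114 0.462] x med 0.0014 ends z [0.146 0.302]
[-0.01083303  0.00039316 -0.01954312] [-1.1567571   0.0214532  -1.10705372] [0.69011226 0.34785911 0.38657313]
scene 2045 tilt 15.23 z at y=.1 0.1447 y rng [0.114 0.462] x med 0.0014 ends z [0.146 0.298]
[ 0.01327263 -0.05410736  0.01881387] [ 0.15651392  0.92444519 -0.31925263] [0.6901173  0.34788183 0.38654768]
```

Contact is made gently, since the arm now carries almost none of the weight. I'll loosen to 8 N and lower it.

>>> move_arm(
  series=[
    [[1, 0, 0, 0, 0], [1, 0, 0, 0, 0], [1, 0, 4, 0, 0], [1, 0, 8, 0, 0], [1, 0, 12, 0, 0], [1, 0, 16, 0, 0], [1, 0, 20, 0, 0], [1, 0, 24, 0, 0], [1, 0, 28, 0, 0], [1, 0, 28, 0, 0]],
  ],
  squeeze=8,
)

```text
time_s: 18.75
ee_pos: [0.6901, 0.3478, 0.3577]
eef_rot: [[-0.099, -0.001, 0.995], [-0.995, -0.0, -0.099], [0.0, -1.0, -0.001]]
force: [0.0, -0.5, -1.4]
width: 0.0499
```

```bash
python3 -c "
from h import *
level('top','t10');level('scene','s10');go([.6634,.0888,.0947])"
```

```text
top 419 tilt 0.03 z at y=.1 0.1854 y rng [0.106 0.469] x med -0.0003 ends z [0.167 0.432]
scene 1789 tilt 0.23 z at y=.1 0.1856 y rng [0.107 0.392] x med 0.0021 ends z [0.169 0.204]
t 18.85 tcp [0.6901 0.3477 0.3581] zang -5.68 w 0.0501 F [ 0.1  0.9 -2.1] shift [260.2  96.2  -0.9]
```

It's level (0.1°). I'll add a small counter-tilt, clamp at 60 N and lift.

>>> move_arm(
  series=[
    [[1, 0, 3, 0, 0], [1, 0, 3, 0, 0], [1, 0, 3, 0, 0]],
  ],
)

```text
time_s: 19.23
ee_pos: [0.6901, 0.3478, 0.3553]
eef_rot: [[-0.099, 0.0, 0.995], [-0.995, 0.0, -0.099], [-0.0, -1.0, 0.0]]
force: [-0.4, 1.9, -0.7]
width: 0.0499
```

>>> move_arm(
  series=[
    [[1, 0, 0, 0, 0], [1, 0, 0, 0, 0], [1, 0, 0, 0, 0], [1, 0, -3, 0, 0], [1, 0, -9, 0, 0], [1, 0, -20, 0, 0], [1, 0, -32, 0, 0], [1, 0, -40, 0, 0], [1, 0, -40, 0, 0]],
  ],
  squeeze=60,
)

```text
time_s: 20.35
ee_pos: [0.6901, 0.3478, 0.3963]
eef_rot: [[-0.099, 0.001, 0.995], [-0.995, 0.001, -0.099], [-0.001, -1.0, 0.001]]
force: [0.1, -0.3, -3.7]
width: 0.0494
```

```bash
python3 -c "
from h import *
level('top','t11');level('scene','s11');go([.6634,.0888,.0947])"
```

```text
top 438 tilt 0.07 z at y=.1 0.2246 y rng [0.107 0.471] x med 0.0003 ends z [0.173 0.469]
scene 1846 tilt -0.31 z at y=.1 0.2261 y rng [0.107 0.41 ] x med 0.0022 ends z [0.21  0.238]
t 20.45 tcp [0.6901 0.3478 0.3949] zang -5.67 w 0.0495 F [ 0.1 -0.  -4. ] shift [260.3 133.   -0.9]
```

Horizontal and fully held. I'll lift 120 mm more and let it settle.

>>> move_arm(
  series=[
    [[1, 0, -15, 0, 0], [1, 0, -40, 0, 0], [1, 0, -65, 0, 0], [1, 0, -90, 0, 0], [1, 0, -110, 0, 0], [1, 0, -120, 0, 0], [1, 0, -120, 0, 0], [1, 0, -120, 0, 0], [1, 0, -120, 0, 0], [1, 0, -120, 0, 0]],
  ],
)

```text
time_s: 21.7
ee_pos: [0.6902, 0.3478, 0.5147]
eef_rot: [[-0.099, -0.001, 0.995], [-0.995, -0.0, -0.099], [0.0, -1.0, -0.001]]
force: [0.6, -0.1, -3.1]
width: 0.0492
```

```bash
python3 -c "
from h import *
level('top','t12');a=level('scene','s12');go([.6634,.0888,.0947])
w=cloud('scene',np.load('s12.npz')['d']);r=np.hypot(w[...,0]-.351,w[...,1]-.271);P=w[(r<.05)&(w[...,2]>.06)&(w[...,2]<.09)];print(len(P),P.min(0),P.max(0))
cv2.imwrite('pics/f.png',a[...,::-1])
w=cloud('top',np.load('t12.npz')['d']);q=(w[...,:2]-C)@RC;m=(abs(q[...,0])<.1)&(abs(w[...,2]-.162)<.005)&(abs(q[...,1])<.2);print('tray',np.sort(q[m][:,1])[-5:])"
```

```text
top 546 tilt -0.34 z at y=.1 0.3437 y rng [0.106 0.472] x med -0.0008 ends z [0.328 0.349]
scene 2116 tilt -0.4 z at y=.1 0.346 y rng [0.107 0.397] x med 0.0022 ends z [0.329 0.35 ]
t 21.8 tcp [0.6902 0.3478 0.515 ] zang -5.68 w 0.0494 F [-0.8  0.2 -2.7] shift [260.4 253.   -0.9]
146 [0.32145425 0.24020524 0.06006925] [0.38395266 0.30345776 0.07937252]
tray [-0.04265066 -0.04260419 -0.04260078 -0.04252499 -0.04248732]
```

View pics/f.png

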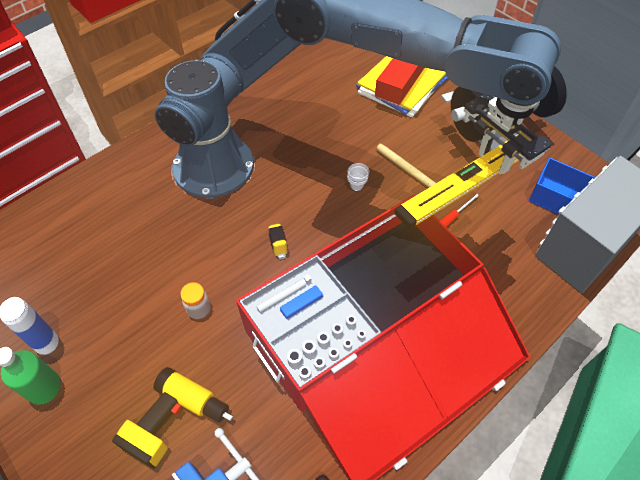

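The level is held horizontal from (405,215) to (510,155), with its top at about 0.345 m. The cups are nested at (357,176), and nothing else has moved.

```bash
python3 -c "
from h import *
robot.job_done()"
```

```text
the job is handed in; nothing more can be done
```

I nested the cup in its twin, drew the level out of the well free end first, and handed the job in with the level held horizontal above the chest. The hand-in came at about 22 s of the 58 s allowed, and it gave no verdict.

- **Cup:** it stands upright in the bench cup, and the stack's rim measured about 70 mm, which is the nested height. The gripper is well clear of it.
- **Tilting and drawing out:** I gripped the level lightly and let it pivot in the fingers as I lifted, to about 15°. The free end was then near z = 0.188 m with the hidden end near 0.084 m. I tightened the grip to 60 N and slid the level out along its own axis.
- **Levelling:** the arm can't tilt the tool, so I rested the level lightly on the chest's +y rim and lowered the gripper until it was flat. I then tightened to 60 N and lifted it clear.
- **Last checks:** tilt was −0.3° to −0.4° in both cameras. The level's underside is at about z = 0.32 m, roughly 16 cm above the rim. The tray edge hasn't moved (−0.0425 m, same as at the start), and the other things look unmoved in the final picture.

None of the checks failed. The final tilt and height come only from the camera depth. I had no direct reading of the force between the level and the chest; at the rim the wrist force changed by only about 3–4 N.

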